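# Rack a leaning stud true with the carpenter's square and hold it

### The arm

A 6-joint arm with a two-finger parallel gripper is mounted at the origin on the work surface. World frame = base frame: x ahead of the robot, y to its left, z up, the work surface at z = 0. Lengths are in mm, angles in rad, forces in N, time in s.
With the tool pointing down it reaches from about 350 to 775 mm from the base axis. Payload 7.3 kg.
Tool frame: the origin (TCP) lies on the mounting face of the last link; the fingertips stand 178 mm ahead of it and the grasp point (between the pads) lies 159 mm ahead of it; z points along the fingers, y is the line along which they close (so a half turn about z gives the same grasp; the last joint's range is limited). The gripper opens to 92 mm and grips with 3 to 60 N. Pads are 19 mm wide; open, the fingers measure 130 mm over their backs; the gripper's body (75 mm by 190 mm) begins 47 mm behind the grasp point.
Start: joints at [-1.432, 0.342, 1.524, -0, 1.275, -0.146], TCP at [147.527, -503.849, 404.741] pointing down, gripper open.
Joint ranges: [-2.53, 2.53], [-0.77, 2.02], [0.04, 2.7], [-1, 4.14], [0.28, 2.66], [-3.11, 3.11]. Speed limits (rad/s): [2.57, 2.57, 3.14, 3.14, 3.14, 3.14].

### API

Orientations are given as [roll, pitch, yaw] about the fixed x, y, z axes, in that order (R = Rz(yaw) Ry(pitch) Rx(roll)).
In Python, from plant import bot, optics, get_obs gives the robot as it stands (bot), with the cameras (optics) and the readings as plain functions.
- The arm moves only by the shell command python3 shift.py, which reads ROWS from standard input. ROWS is a JSON list of rows, 1 to 5 of them, each written [opening, [dx, dy, dz], turn]: the finger opening in mm, then dx, dy, dz in mm, then a turn about the tool's z in rad; each row is the pose to reach, as a shift and turn from the pose commanded when the command began, along the tool's axes at that moment; what a row does not reach only later rows make up. A row lasts 1/8 s, in which the tool goes at most 62.5 mm and 0.188 rad, less where a joint would pass 70% of its speed; a pose out of reach is approached as far as the arm can. The fingers move at their own pace and stop on an object; the grip force is fixed at half the most. Time passes only in rows, so rows that do not move let the fingers close. It prints the time, the measured TCP pose, the force, the opening and the grip force at its end. Input that does not fit is refused with a message, and nothing moves.
- get_obs(): the state, without advancing time (a new reading comes with each control period).
- optics.capture(name): name is "scene" or "top" or "wrist"; returns a dict with "color" (480x640x3 uint8, red, green, blue), "K" (3x3 intrinsics, pixels), "R" (3x3) and "t" (3): a world point X has camera coordinates R X + t. Camera axes: x right, y down, z forward; pixel columns grow to the right and rows downward; lengths in mm; the calibration is good to about 2 mm. A picture is of the moment at which its call begins. There is no depth.
- bot.close_job(): hands the job in; it is judged then, once.
The state is a dict: "time": time; "joint_positions": joint angles; "dq": joint speeds; "tau": joint torques, N m; "tool_pos": TCP position; "tcp_rot": TCP orientation; "contact_force": force on the tool from outside, world axes, zero at the start; "moment": the same for the moment, N m; "grip_width": finger opening in mm; "finger_force": force on a finger pad.
Only numpy, scipy, OpenCV 4.12 (cv2) and the standard library are available. Lean on these libraries where they do the work, as an engineer would, in place of code of your own. Each camera call takes 0.05 s, during which the arm holds its last target. There are 200 camera calls.

### The job

The short stud standing at one end of the timber plate hangs on a single bolt and leans in over the plate. Pick up the triangular aluminium carpenter's square, stand its flange flat on the plate with the upright edge towards the stud, and press it into the corner until the flange lies flat on the plate and the upright edge lies flush against the stud all the way up, so that the stud is pushed back square to the plate and no further. Finish holding: keep gripping the square and keep it pressed against both plate and stud without letting go; move the stud only with the square, and leave everything else on the bench where it is.

Things in the scene. Friction and masses are not known exactly. Their poses are not given: they have to be found in the camera images.
- square: carpenter's square: aluminium rafter-type triangle, 0.26 kg, standing on its flange. Origin: centre of the flange's underside; z up, x across the flat faces, -y along the flange to the right-angle heel. Flange 180 (y) x 24 (x) x 6 mm. On it an 8 mm thick triangle: upright edge at y = -90 mm, apex at z = 180 mm, sloping edge from the apex to y = 90, z = 6 mm
- square_grip (a point): point in the square's sloping rim (solid, 40 mm deep straight down, a window below), midway between the faces, 80 mm from the upright edge, 80 mm above the flange's underside, 22 mm below the sloping edge: a place to pinch the 8 mm thickness from above, fingers closing along the square's x. Axes as square
- square_heel (a point): right-angle corner of the square: where the plane of the upright edge meets the underside of the flange, in the middle of the 24 mm width. Axes as square
- square_apex (a point): top end of the square's upright edge, 180 mm above the heel
- plate: bottom plate of the frame: pale timber 380 (its y) x 89 (x) x 38 mm high, lying flat, screwed to the bench. Origin: centre of its underside; z up. The leaning stud stands on its -y end (the robot's right). At each end two steel strap ties, 3 x 34 mm, are screwed to its long sides and reach 112 mm above the bench; those at the +y end are empty
- corner (a point): the inside corner to be squared: on the plate's top (38 mm above the bench), on its centre line, where the stud's inner face meets it when the stud is square (y = -152 mm in the plate's frame). Axes as plate: y points along the plate away from the stud
- stud (a joint): lean of the stud, rad: 0 square to the plate, positive with its top leaning inwards (plate's +y). Timber 89 (x) x 38 (y) x 200 mm, foot 3 mm above the plate. Turns on one bolt along the plate's x, 45 mm above the plate's top, 19 mm behind its inner face. The bolt grips stiffly (0.35 N m, about 2.6 N at the square's apex): it stays where left and can be pushed too far
- stud_top (a point): upper end of the stud's inner face, in the middle of its width, 203 mm above the plate's top when the stud is square
- spare_stud: bystander: a second, loose piece of the same timber, 89 x 200 x 38 mm, lying flat. Origin: centre of its underside
- tape: bystander: tape measure, 62 x 70 x 34 mm, lying flat. Origin: centre of its underside
- pencil: bystander: flat red carpenter's pencil, 168 mm long, 13 mm wide, 8 mm thick. Origin: centre of its underside
- bolt: bystander: loose steel hex bolt with nut, 111 mm long, 19 mm over the head. Origin: underside, mid-length
- brush: bystander: paint brush lying flat, about 200 mm long. Origin: near its middle, on the bench
- jar: bystander: white plastic jar with a lid, 76 mm across, 95 mm high. Origin: centre of its underside
- pot: bystander: small pot with a blue lid, 44 mm across, 34 mm high. Origin: centre of its underside
- driver: bystander: cordless driver lying on its side, about 230 mm long, 64 mm high. Origin: on the bench under its motor housing

How it is judged:
By the outcome, as a careful person would: the job done as asked, in the order asked, and still so for the second after the job is handed in, while the arm keeps its last pose, push and grip.
It also fails if it takes over 38 s, if anything falls off the work surface, if the arm or the gripper's body presses on something with over 40 N, if the wrist force passes 120 N, or if a joint passes its speed limit or range.

## Working session

There is one attempt and no reset: what is moved stays moved. The work goes in short steps, Python scripts to look and compute and a shell command to move; the robot and the scene stay as the last step left them, time stands still between calls to the robot, and variables do not carry over. Pictures are saved under pics/ and viewed, at most 10 in all, crops included, and the job is handed in when it is done.

```bash
ls; mkdir -p pics
python3 - <<'E'
from plant import bot, optics, get_obs
import cv2
for n in ("scene","top"):
    c=optics.capture(n); cv2.imwrite(f"pics/{n}0.png",c["color"][:,:,::-1]); print(n,c["K"],c["R"],c["t"])
o=get_obs(); print(o)
E
```

```text
pics
plant.py
shift.py
scene [[493.16281485   0.         310.82053744]
 [  0.         493.16281485 241.93915312]
 [  0.           0.           1.        ]] [[-0.23388297  0.9722639  -0.00128755]
 [ 0.71352847  0.17074301 -0.67950272]
 [-0.66043612 -0.15984282 -0.73367186]] [ 130.35829744 -282.31205331 1804.76433143]
top [[441.60654596   0.         327.41170985]
 [  0.         441.60654596 244.97948706]
 [  0.           0.           1.        ]] [[-0.00385398 -0.99993746  0.01049845]
 [-0.99672295  0.00299289 -0.08083561]
 [ 0.08079913 -0.01077559 -0.99667216]] [  -5.58171245  571.50645271 1558.28856654]
{'time': 0.1, 'joint_positions': array([-1.43200293e+00,  3.42662795e-01,  1.52488971e+00,  3.10115109e-05,
        1.27536413e+00, -1.46018765e-01]), 'dq': array([ 2.37502190e-04, -7.53150804e-04, -2.81290481e-03, -2.28220581e-03,
        6.51718890e-04, -5.00426537e-05]), 'tau': array([ 1.98721413e-03, -4.32001376e+01, -2.44695568e+01,  7.18639442e-02,
        5.26177988e-02, -3.78681500e-05]), 'tool_pos': array([ 147.51449153, -503.74183439,  404.12032111]), 'tcp_rot': array([-3.14028707e+00, -2.21980496e-04,  2.84802969e-01]), 'contact_force': array([-0.06053585,  0.34936217,  1.08603393]), 'moment': array([ 0.08376237, -0.05275996,  0.00526582]), 'finger_force': 0.0, 'grip_width': 91.55871497670597}
```

View pics/scene0.png

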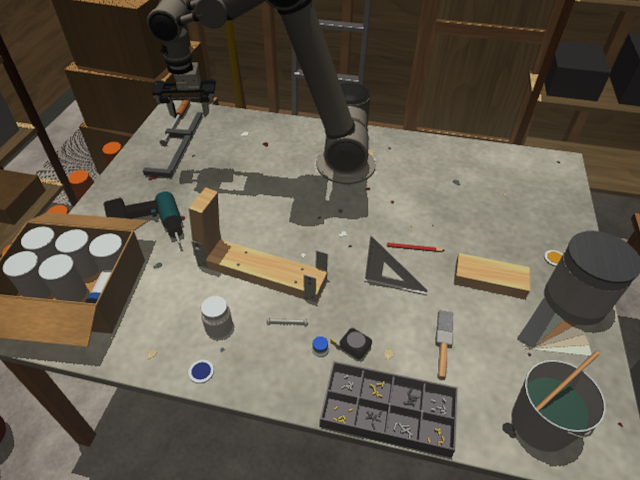

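View pics/top0.png

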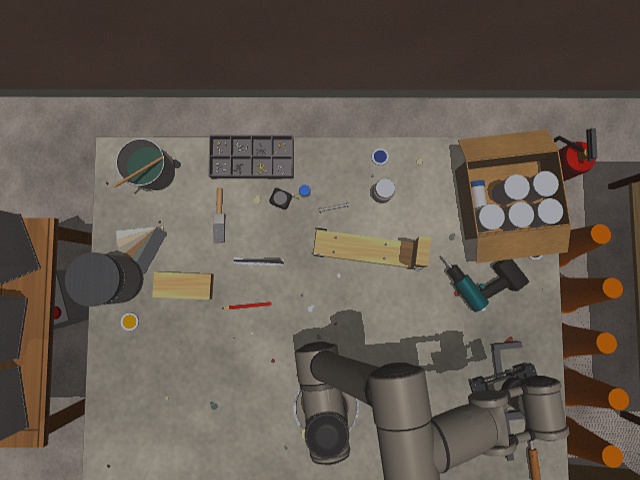

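The scene view shows the square at (395,265), with its upright edge at column 370 facing the stud. The plate runs from (205,260) to (325,285) and the stud stands at (205,225). In the top view the square lies at (258,261), and the plate spans (314,245)–(430,250). I'll enlarge these areas to measure.

Run:
```python
import cv2,numpy as np
t=cv2.imread("pics/top0.png");s=cv2.imread("pics/scene0.png")
a=cv2.resize(t[220:280,225:445],None,fx=3.6,fy=3.6,interpolation=cv2.INTER_CUBIC)
b=cv2.resize(s[180:310,180:440],None,fx=3,fy=3,interpolation=cv2.INTER_CUBIC)
b=b[:380]
w=np.zeros((a.shape[0]+b.shape[0],800,3),np.uint8);w[:a.shape[0],:a.shape[1]]=a;w[a.shape[0]:,:b.shape[1]]=b
cv2.imwrite("pics/crop1.png",w);print(w.shape,a.shape)
```

```text
(596, 800, 3) (216, 792, 3)
```

View pics/crop1.png

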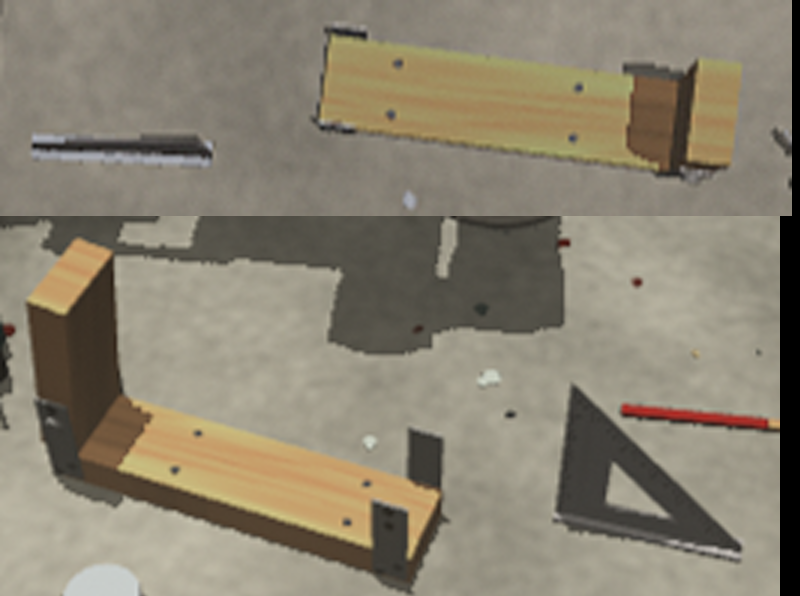

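The crop shows these features:
- **Square, top view:** flange from (32,146) to (212,150).
- **Square, scene view:** apex (573,385), heel (557,520), toe (740,555).
- **Plate top, top view:** left end (329,37)–(322,124), right end about (660,168).

Next I'll cast rays through them.

```bash
cat > h.py <<'E'
import numpy as np,cv2
K={};R={};T={}
K['scene']=np.array([[493.16281485,0,310.82053744],[0,493.16281485,241.93915312],[0,0,1]])
R['scene']=np.array([[-0.23388297,0.9722639,-0.00128755],[0.71352847,0.17074301,-0.67950272],[-0.66043612,-0.15984282,-0.73367186]]);T['scene']=np.array([130.35829744,-282.31205331,1804.76433143])
K['top']=np.array([[441.60654596,0,327.41170985],[0,441.60654596,244.97948706],[0,0,1]])
R['top']=np.array([[-0.00385398,-0.99993746,0.01049845],[-0.99672295,0.00299289,-0.08083561],[0.08079913,-0.01077559,-0.99667216]]);T['top']=np.array([-5.58171245,571.50645271,1558.28856654])
def ray(n,uv,c=None):
    k,r,t=(K[n],R[n],T[n]) if c is None else (c['K'],c['R'],c['t'])
    return -r.T@t, r.T@np.linalg.inv(k)@np.array([uv[0],uv[1],1.])
def onz(n,uv,z,c=None):
    o,d=ray(n,uv,c); return o+d*(z-o[2])/d[2]
def tri(r1,r2):
    (o1,d1),(o2,d2)=r1,r2
    A=np.c_[d1,-d2]; s=np.linalg.lstsq(A,o2-o1,rcond=None)[0]
    p,q=o1+s[0]*d1,o2+s[1]*d2; return (p+q)/2,np.linalg.norm(p-q)
def proj(n,X,c=None):
    k,r,t=(K[n],R[n],T[n]) if c is None else (c['K'],c['R'],c['t'])
    p=k@(r@np.asarray(X,float)+t); return p[:2]/p[2]
E
python3 - <<'E'
from h import *
np.set_printoptions(precision=1,suppress=True)
S=lambda u,v:(179.67+u/3+0.0,179.67+(v-216)/3); P=lambda u,v:(224.64+u/3.6,219.64+v/3.6)
print("square scene apex on z180",onz('scene',S(573,385),180),"heel z0",onz('scene',S(557,522),3),"toe",onz('scene',S(741,556),3))
print("square top ends",[onz('top',P(*p),6) for p in [(32,135),(32,158),(212,160)]])
print("apex tri",tri(ray('scene',S(573,385)),ray('top',P(200,137))))
print("plate TL",[onz('top',P(*p),38) for p in [(329,37),(628,72),(322,124),(660,168)]])
print("corner tri",tri(ray('scene',S(440,492)),ray('top',P(329,37))), tri(ray('scene',S(440,492)),ray('top',P(322,124))))
print("stud top", [tri(ray('scene',S(*a)),ray('top',P(*b))) for a,b in [((114,252),(688,165)),((66,313),(697,62)),((30,302),(741,62)),((78,238),(731,165))]])
t=cv2.imread("pics/top0.png"); hsv=cv2.cvtColor(t,cv2.COLOR_BGR2HSV)
m=cv2.inRange(hsv,(12,70,120),(30,255,255))[225:275,300:440]
cs=cv2.findContours(m,0,1)[0]
for c in cs:
    if cv2.contourArea(c)>200: print(cv2.contourArea(c),cv2.minAreaRect(c+[300,225]),cv2.approxPolyDP(c+[300,225],2,True)[:,0].tolist())
E
```

```text
square scene apex on z180 [508.5 152.3 180. ] heel z0 [523.2 154.6   3. ] toe [523.1 331.    3. ]
square top ends [array([529.9, 330.8,   6. ]), array([506.9, 330.5,   6. ]), array([504.3, 150.7,   6. ])]
apex tri (array([517.2, 149.1, 188.2]), np.float64(7.639390132433102))
plate TL [array([624.1,  32.9,  38. ]), array([ 588.6, -262.4,   38. ]), array([538.1,  39.9,  38. ]), array([ 493.7, -292.3,   38. ])]
corner tri (array([612.1,  43.3, 123.4]), np.float64(23.750616966422854)) (array([538.2,  40.6,  34.1]), np.float64(1.300730248087199))
stud top [(array([ 490. , -279.1,  232.2]), np.float64(0.22278712802922657)), (array([ 579. , -288.6,  235.6]), np.float64(1.5580004348583922)), (array([ 577.8, -323.9,  240.3]), np.float64(1.902734572285973)), (array([ 489.4, -313.5,  241.7]), np.float64(0.8111914699677434))]
314.5 ((422.9948425292969, 250.79351806640625), (12.44359302520752, 28.450843811035156), 6.709836483001709) [[419, 236], [416, 264], [427, 265], [430, 238]]
2022.5 ((361.5971984863281, 248.05157470703125), (94.67249298095703, 25.60317039489746), 7.399595260620117) [[316, 232], [314, 252], [325, 256], [407, 266], [398, 260], [400, 245], [396, 244], [400, 243], [399, 240], [358, 237], [322, 230]]
```

```bash
cat > d.py <<'E'
import sys,numpy as np
from plant import bot, optics, get_obs
from scipy.spatial.transform import Rotation as Ro
np.set_printoptions(precision=3,suppress=True)
def delta(x,y,z,yaw):
    o=get_obs(); r=Ro.from_euler('xyz',o['tcp_rot'])
    dyaw=(yaw-o['tcp_rot'][2]+np.pi)%(2*np.pi)-np.pi
    print('d',r.inv().apply(np.array([x,y,z])-o['tool_pos']),'turn',-dyaw,'F',o['contact_force'],'M',o['moment'],'pos',o['tool_pos'],o['tcp_rot'],'t',o['time'])
if __name__=='__main__': delta(*map(float,sys.argv[1:5]))
E
python3 d.py 400 -200 440 1.571
```

```text
d [ 327.664 -220.612  -35.519] turn -1.2861970310100208 F [-0.061  0.349  1.086] M [ 0.084 -0.053  0.005] pos [ 147.514 -503.742  404.12 ] [-3.14  -0.     0.285] t 0.1
```

```bash
echo '[[92, [52, -35, -30], -0.18], [92, [104, -70, -35], -0.36], [92, [156, -105, -35], -0.54], [92, [208, -140, -35], -0.72], [92, [260, -175, -35], -0.9]]' | python3 shift.py; python3 d.py 517 231 440 1.571
```

```text
time: 0.72
tool_pos: [344.0, -266.8, 439.6]
tcp_rot: [3.142, 0.0, 1.19]
contact_force: [0.7, -0.6, 0.3]
grip_width: 91.7
finger_force: 0.0
d [526.493 -24.224  -0.382] turn -0.3807222466808122 F [ 0.732 -0.557  0.334] M [-0.008 -0.1   -0.015] pos [ 343.951 -266.831  439.621] [3.142 0.    1.19 ] t 0.725
```

```bash
echo '[[92, [60, -3, 0], -0.1], [92, [120, -6, 0], -0.2], [92, [180, -9, 0], -0.3], [92, [240, -12, 0], -0.38], [92, [300, -14, 0], -0.38]]' | python3 shift.py; python3 d.py 517 231 440 1.571
```

```text
time: 1.35
tool_pos: [443.3, 16.6, 439.6]
tcp_rot: [3.142, 0.0, 1.566]
contact_force: [1.3, -1.5, 0.5]
grip_width: 91.7
finger_force: 0.0
d [214.738  72.623  -0.426] turn -0.0052774608773793474 F [ 1.348 -1.454  0.474] M [-0.039 -0.13  -0.026] pos [443.289  16.633 439.624] [3.142 0.    1.566] t 1.35
```

```bash
echo '[[92, [53, 18, 0], 0], [92, [106, 36, 0], 0], [92, [159, 54, 0], 0], [92, [214, 73, 0], 0], [92, [214, 73, 0], 0]]' | python3 shift.py; python3 d.py 517 231 254 1.571
python3 - <<'E'
from plant import bot, optics, get_obs
import cv2,pickle
c=optics.capture("wrist");cv2.imwrite("pics/w1.png",c["color"][:,:,::-1]);pickle.dump(c,open("w1.pkl","wb"))
from h import *
print(proj('',[517,231,80],c),proj('',[517,151,180],c),proj('',[517,151,0],c),proj('',[517,331,3],c),-c['R'].T@c['t'])
E
```

```text
time: 1.98
tool_pos: [517.7, 231.5, 438.3]
tcp_rot: [-3.14, -0.0, 1.569]
contact_force: [0.6, -1.0, -0.9]
grip_width: 92.0
finger_force: 0.0
d [ -0.483  -0.396 184.262] turn -0.0018279010177923993 F [ 0.635 -0.982 -0.92 ] M [ 0.005 -0.1    0.022] pos [517.702 231.451 438.261] [-3.14  -0.     1.569] t 1.975
[314.84424507 212.36249197] [314.86752387 359.95377778] [315.0656557  266.06140379] [314.76085469  94.35618939] [517.57572903 310.17930395 418.18743804]
```

View pics/w1.png

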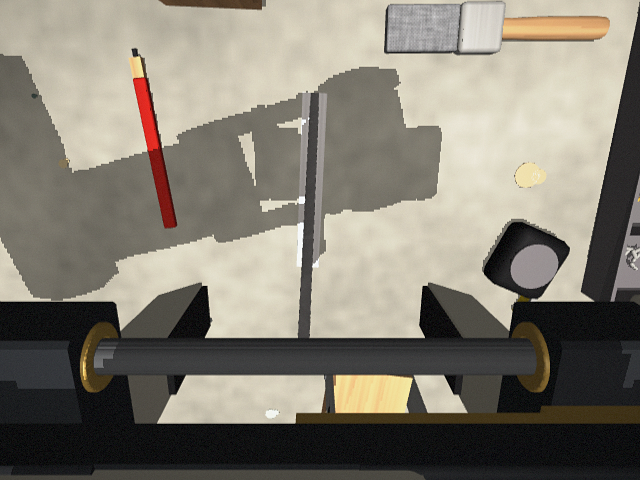

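The wrist view has the flange running from the toe (302–326, 93) to the heel (297–319, 266). The dark rim runs from (314,95) to (304,338).

Run:
```python
import pickle
from h import *
np.set_printoptions(precision=1,suppress=True)
c=pickle.load(open("w1.pkl","rb"))
g=cv2.cvtColor(c["color"],cv2.COLOR_RGB2GRAY)
for r in (100,130,160,180,215,240,280,300,320): print(r,g[r,290:334])
for p in [(303,94),(326,94),(297,264),(319,266)]: print(onz('',p,6,c))
```

```text
100 [114 115 112 114 110 110 116 117 116 117 117 116 150 159 155 152 151 155
 158 160 101  60  61  65  68  69  70  70  91 160 160 154 151 155 162 157
 155 116 118 119 118 119 119 117]
130 [117 117 118 114 118 117 114 114 224 215 214 248 149 151 149 150 153 159
 138  59  63  70  69  68  63  68  70  63 169 160 149 156 158 159 155 138
 114 116 117 114 121 119 120 119]
160 [125 125 128 126 129 130 129 128 130 128 149 153 149 147 149 154 158  83
  59  63  64  65  67  69  71  68 105 160 154 153 153 156 154 158 117 122
 123 121 120 121 121 120 120 120]
180 [125 121 121 120 124 123 119 123 122 141 153 146 142 144 145 155  45  67
  67  71  68  69  71  71  64  54 162 153 150 149 152 152 152 119 121 122
 120 123 120 122 121 120 118 118]
215 [120 122 122 123 119 119 119 118 131 143 140 137 141 146  78  59  62  68
  67  68  70  69  69  66 111 150 147 145 143 149 150 123 118 115 117 229
 221 217 218 217 221 223 221 223]
240 [223 224 224 223 221 223 222 198 250 246 247 251 209  59  70  64  64  72
  68  67  67  67  68  73 148 142 141 140 148 146 120 117 119 113 111 114
 224 216 217 217 213 213 213 213]
280 [207 210 206 205 201 203 199 201 202 206 160  63  68  70  73  72  71  74
  74  72  69  60 209 200 197 199 202 201 202 205 208 208 209 209 207 205
 207 207 202 201 199 197 194 193]
300 [208 207 206 206 207 202 203 203 210 114  66  71  73  71  68  71  71  69
  70  70  68 163 206 200 200 201 201 200 196 200 195 200 195 195 194 189
 189 190 191 192 190 191 192 191]
320 [199 198 197 197 197 197 193 198 153  64  70  77  73  72  74  71  68  69
  63  68 164 209 203 199 200 202 199 197 196 198 195 196 194 195 196 194
 191 193 193 194 195 195 195 196]
[505.6 331.2   6. ]
[527.9 331.2   6. ]
[497.2 155.7   6. ]
[521.3 153.4   6. ]
```

```bash
python3 - <<'E'
import pickle
from h import *
np.set_printoptions(precision=2,suppress=True)
c=pickle.load(open("w1.pkl","rb"))
g=cv2.cvtColor(c["color"],cv2.COLOR_RGB2GRAY)
P=[]
for r in range(105,330,5):
    m=np.where(g[r,292:330]<85)[0]+292
    # rim plane: intersect ray with sloping edge z = 6+(331-y)*174/180
    o,d=ray('',(np.median(m)+.0,r),c); n=np.array([0,174/180,1.]); s=(6+331*174/180-n@o)/(n@d); P.append(o+s*d)
P=np.array(P); k=np.polyfit(P[:,1],P[:,0],1); print(k,np.polyval(k,[151,231,331]),P[[0,-1]], (P[:,0]-np.polyval(k,P[:,1])).std())
E
python3 d.py 513 231 256 1.533
```

```text
[  0.05 501.38] [508.32 512.   516.6 ] [[515.8  320.8   15.86]
 [509.28 168.38 163.2 ]] 0.17958415596323313
d [  1.446  -4.033 182.5  ] turn 0.034764176238602396 F [-0.594 -0.492 -0.232] M [-0.034 -0.149  0.026] pos [517.374 229.689 438.494] [-3.14   0.001  1.568] t 2.025
```

```bash
echo '[[92, [1, -5, 60], 0.04], [92, [1, -5, 110], 0.04], [60, [1, -5, 118], 0.04], [60, [1, -5, 118], 0.04]]' | python3 shift.py
python3 - <<'E'
from plant import bot, optics, get_obs
import pickle
from h import *
np.set_printoptions(precision=2,suppress=True)
c=optics.capture("wrist");cv2.imwrite("pics/w2.png",c["color"][:,:,::-1]);pickle.dump(c,open("w2.pkl","wb"))
c0=pickle.load(open("w1.pkl","rb"))
g=cv2.cvtColor(c["color"],cv2.COLOR_RGB2GRAY)
print(proj('',[516.6,331,6],c), proj('',[512,231,102.7],c))
P=[]
for r in range(60,420,20):
    m=np.where(g[r,270:370]<85)[0]+270
    if len(m): print(r,m.min(),m.max(),len(m))
E
python3 d.py 512.3 231 256 1.528
```

```text
time: 2.52
tool_pos: [512.9, 228.6, 322.8]
tcp_rot: [3.141, -0.0, 1.524]
contact_force: [-0.4, 1.1, 0.0]
grip_width: 76.1
finger_force: 0.0
[313.02  80.65] [312.95 266.35]
80 308 318 11
100 307 319 13
120 307 319 13
140 307 319 13
160 307 319 13
180 307 320 14
200 307 319 13
220 307 320 14
240 306 320 15
260 306 320 15
280 306 320 15
300 306 321 16
320 306 320 15
340 270 369 100
360 270 369 100
380 305 321 17
400 305 321 17
d [ 2.097 -1.093 67.728] turn -0.0040090656249671675 F [0.311 0.107 0.476] M [-0.023 -0.1    0.023] pos [513.089 228.807 323.729] [ 3.139 -0.001  1.524] t 2.575
```

View pics/w2.png

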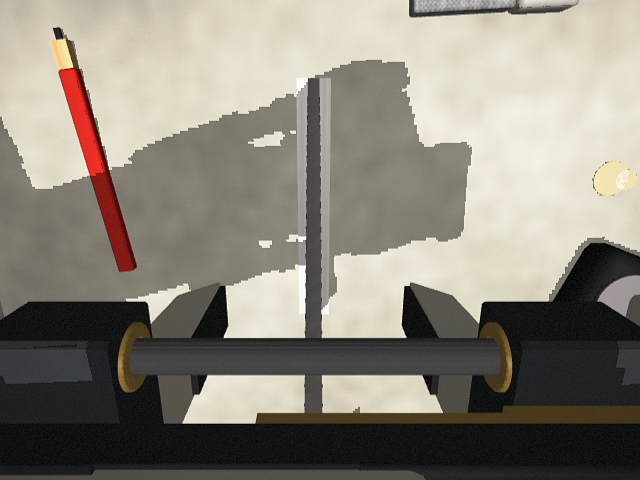

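The rim is now centred at column 313 and vertical, with the toe at (313,78). I'll descend and grip.

```bash
python3 - <<'E'
import pickle
from h import *
a,b=[pickle.load(open(f,"rb")) for f in("w1.pkl","w2.pkl")]
print("toe",tri(ray('',(314,93),a),ray('',(313,78),b)),"heel",tri(ray('',(308,265.5),a),ray('',(313.5,312),b)))
E
echo '[[60, [2, -1, 50], 0], [60, [2, -1, 68], 0], [60, [2, -1, 68], 0]]' | python3 shift.py; python3 d.py 512.3 231 256 1.528
```

```text
toe (array([516.48949598, 331.00462315,  26.00139367]), np.float64(0.3149249624444085)) heel (array([508.79110446, 153.19979432,   3.96592215]), np.float64(0.8555986453455731))
time: 2.95
tool_pos: [511.9, 231.2, 254.5]
tcp_rot: [3.141, -0.0, 1.525]
contact_force: [0.1, -0.2, 1.1]
grip_width: 59.8
finger_force: 0.0
d [-0.136  0.413 -1.492] turn -0.003421211099096766 F [ 0.1   -0.214  1.064] M [ 0.012 -0.077  0.054] pos [511.895 231.155 254.508] [ 3.141 -0.     1.525] t 2.95
```

```bash
echo '[[0, [0, 0, 0], 0], [0, [0, 0, 0], 0], [0, [0, 0, 0], 0], [0, [0, 0, 0], 0], [0, [0, 0, 0], 0]]' | python3 shift.py
```

```text
time: 3.58
tool_pos: [511.5, 231.2, 253.8]
tcp_rot: [3.142, 0.0, 1.525]
contact_force: [0.1, -0.6, 0.8]
grip_width: 14.8
finger_force: 0.0
```

```bash
echo '[[0, [0, 0, 0], 0], [0, [0, 0, 0], 0], [0, [0, 0, 0], 0]]' | python3 shift.py; echo '[[0, [0, 0, -40], 0], [0, [0, 0, -80], 0], [0, [0, 0, -120], 0], [0, [0, 0, -140], 0], [0, [0, 0, -140], 0]]' | python3 shift.py; python3 d.py 547 -163 394 1.441
```

```text
time: 3.95
tool_pos: [511.5, 231.2, 253.6]
tcp_rot: [-3.141, 0.0, 1.525]
contact_force: [-0.3, 0.6, -0.8]
grip_width: 7.9
finger_force: 30.0
time: 4.58
tool_pos: [511.5, 231.3, 394.8]
tcp_rot: [3.139, -0.001, 1.525]
contact_force: [1.0, -0.8, -2.5]
grip_width: 7.6
finger_force: 30.0
d [-392.259   53.51     0.605] turn 0.0839430351194057 F [ 1.032 -0.814 -2.517] M [ 0.006 -0.113  0.028] pos [511.525 231.299 394.787] [ 3.139 -0.001  1.525] t 4.575
```

Run:
```python
from h import *
np.set_printoptions(precision=2,suppress=True)
t=cv2.imread("pics/top0.png"); hsv=cv2.cvtColor(t,cv2.COLOR_BGR2HSV)
m=cv2.inRange(hsv,(10,60,60),(30,255,255))
A=[];B=[]
for c in range(330,394):
    r=np.where(m[225:275,c])[0]+225
    A.append(onz('top',(c,r.min()-.5),38)); B.append(onz('top',(c,r.max()+.5),38))
for Q in(A,B):
    Q=np.array(Q)
    for _ in range(3):
        k=np.polyfit(Q[:,1],Q[:,0],1);e=Q[:,0]-np.polyval(k,Q[:,1]);Q=Q[abs(e)<2*e.std()+.1]
    print(k,np.polyval(k,[30,-300]),e.std(),len(Q))
for r in range(234,250,2):
    c=np.where(m[r,300:350])[0]+300; print(r,c.min(),onz('top',(c.min()-.5,r),38))
# scene: plate-top near long edge (x+) and end
s=cv2.imread("pics/scene0.png"); 
for p in [(326.3,271.7),(207,260.3)]: print(onz('scene',p,38))
```

```text
[  0.14 622.04] [626.12 581.19] 1.1008237697674974 61
[  0.14 530.45] [534.57 489.29] 1.042738432079453 64
234 316 [609.55  34.8   38.  ]
236 316 [602.41  34.81  38.  ]
238 315 [595.28  38.37  38.  ]
240 315 [588.15  38.38  38.  ]
242 315 [581.03  38.39  38.  ]
244 314 [573.92  41.95  38.  ]
246 314 [566.8   41.96  38.  ]
248 314 [559.69  41.97  38.  ]
[541.32  41.8   38.  ]
[ 580.51 -306.72   38.  ]
```

```bash
echo '[[0, [-60, 9, 0], 0.02], [0, [-120, 18, 0], 0.04], [0, [-180, 27, 0], 0.06], [0, [-240, 36, 0], 0.08], [0, [-300, 45, 0], 0.09]]' | python3 shift.py; python3 d.py 554.4 -161.3 394 1.435
```

```text
time: 5.2
tool_pos: [542.3, -72.4, 391.8]
tcp_rot: [-3.139, -0.0, 1.434]
contact_force: [0.3, 0.7, -1.8]
grip_width: 7.5
finger_force: 30.0
d [-86.441  24.087  -2.298] turn -0.0006041180871747542 F [ 0.298  0.729 -1.849] M [ 0.049 -0.122 -0.009] pos [542.285 -72.384 391.812] [-3.139 -0.     1.434] t 5.2
```

```bash
echo '[[0, [-43, 12, -1], 0], [0, [-80, 24, -2], 0], [0, [-86, 24, -2], 0], [0, [-86, 24, -2], 0]]' | python3 shift.py; python3 d.py 554.4 -161.3 394 1.435
python3 - <<'E'
from plant import bot, optics, get_obs
import pickle
from h import *
np.set_printoptions(precision=2,suppress=True)
for n in("wrist","scene","top"):
    c=optics.capture(n);cv2.imwrite(f"pics/{n}3.png",c["color"][:,:,::-1]);pickle.dump(c,open(f"{n}3.pkl","wb"))
a=cv2.imread("pics/wrist3.png");b=cv2.imread("pics/scene3.png")[150:310,150:350]
b=cv2.resize(b,(400,320));a=cv2.resize(a,(400,300))
t=cv2.resize(cv2.imread("pics/top3.png")[215:285,300:450],(600,280),interpolation=2)
w=np.zeros((600,800,3),np.uint8);w[:300,:400]=a;w[:320,400:]=b;w[320:,:600]=t
cv2.imwrite("pics/m3.png",w)
E
```

```text
time: 5.7
tool_pos: [554.4, -158.9, 394.1]
tcp_rot: [-3.139, -0.001, 1.434]
contact_force: [-0.1, 0.3, -2.3]
grip_width: 7.8
finger_force: 30.0
d [-2.344  0.278  0.114] turn -0.0010229959406280464 F [-0.139  0.277 -2.254] M [-0.005 -0.054 -0.01 ] pos [ 554.445 -158.941  394.117] [-3.139 -0.001  1.434] t 5.7
```

View pics/m3.png

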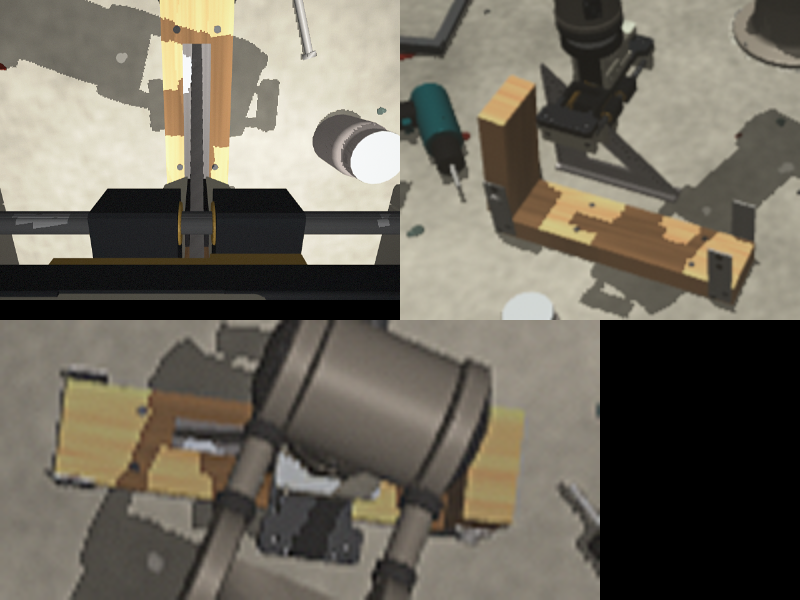

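The wrist inset shows the plate edges at about columns 162 and 233, with the square's rim at 198, so it is centred over the plate. I'll measure the plate edges from this view.

Run:
```python
import pickle
from h import *
np.set_printoptions(precision=3,suppress=True)
c=pickle.load(open("wrist3.pkl","rb"))
hsv=cv2.cvtColor(c["color"],cv2.COLOR_RGB2HSV); m=cv2.inRange(hsv,(8,70,60),(35,255,255))
g=cv2.cvtColor(c["color"],cv2.COLOR_RGB2GRAY)
A=[];B=[];S=[]
for r in range(5,285,5):
    x=np.where(m[r,230:420])[0]+230
    if len(x)<20: continue
    A.append(onz('',(x.min()-.5,r),38,c));B.append(onz('',(x.max()+.5,r),38,c))
for Q in(A,B):
    Q=np.array(Q)
    for _ in range(4):
        k=np.polyfit(Q[:,1],Q[:,0],1);e=Q[:,0]-np.polyval(k,Q[:,1]);Q=Q[abs(e)<2*e.std()+.1]
    print(k,np.polyval(k,[-60,-300]),e.std(),len(Q),Q[[0,-1],1])
for r in (100,140,180,220,260): 
    x=np.where(g[r,300:330]<85)[0]+300; print(r,x.min(),x.max())
```

```text
[  0.135 530.303] [522.188 489.726] 0.2529224391897273 47 [   4.382 -214.632]
[  0.135 620.049] [611.92  579.401] 0.29525690864458515 52 [  -7.817 -226.635]
100 307 322
140 306 323
180 305 323
220 306 323
260 304 325
```

```bash
echo '[[0, [0, -1, 40], 0], [0, [0, -1, 80], 0], [0, [0, -1, 97], 0], [0, [0, -1, 97], 0]]' | python3 shift.py; python3 d.py 554.4 -161.3 291.6 1.436;  echo '[[0, [0, 0, 2], 0], [0, [0, 0, 4], 0], [0, [0, 0, 6], 0], [0, [0, 0, 6], 0]]' | python3 shift.py;python3 d.py 554.4 -161.3 291.6 1.436
```

```text
time: 6.35
tool_pos: [553.5, -157.6, 297.4]
tcp_rot: [-3.138, -0.001, 1.436]
contact_force: [-0.8, -0.8, -1.8]
grip_width: 7.9
finger_force: 30.0
d [-3.513  1.407  5.839] turn 0.00028192876411292644 F [-0.812 -0.785 -1.832] M [ 0.007 -0.116 -0.006] pos [ 553.494 -157.638  297.446] [-3.138 -0.001  1.436] t 6.35
time: 6.85
tool_pos: [553.7, -158.9, 292.8]
tcp_rot: [3.141, 0.0, 1.435]
contact_force: [0.3, 0.1, -2.6]
grip_width: 8.0
finger_force: 30.0
d [-2.319  1.007  1.211] turn -0.0012768781413488028 F [ 0.32   0.081 -2.571] M [ 0.033 -0.106 -0.056] pos [ 553.717 -158.866  292.81 ] [3.141 0.    1.435] t 6.85
```

```bash
echo '[[0, [0, 0, 1], 0], [0, [0, 0, 2], 0], [0, [0, 0, 2], 0]]' | python3 shift.py; echo '[[0, [0, 0, 1], 0], [0, [0, 0, 1], 0], [0, [0, 0, 1], 0]]' | python3 shift.py
```

```text
time: 7.22
tool_pos: [553.9, -158.7, 291.7]
tcp_rot: [3.14, 0.0, 1.435]
contact_force: [0.1, 2.2, 4.3]
grip_width: 8.0
finger_force: 30.0
time: 7.6
tool_pos: [553.9, -158.5, 291.6]
tcp_rot: [3.14, 0.0, 1.435]
contact_force: [-3.1, 4.1, 11.4]
grip_width: 7.7
finger_force: 30.0
```

```bash
echo '[[0, [-10, 0, -1], 0], [0, [-20, 0, -1], 0], [0, [-30, 0, -1], 0], [0, [-34, 0, -1], 0], [0, [-34, 0, -1], 0]]' | python3 shift.py;python3 d.py 534.7 -300 291.6 1.436
```

```text
time: 8.22
tool_pos: [549.6, -192.7, 291.7]
tcp_rot: [3.139, -0.0, 1.434]
contact_force: [0.3, 5.6, 6.7]
grip_width: 7.4
finger_force: 30.0
d [-108.283   -0.139    0.103] turn -0.0016779628625895882 F [0.3   5.591 6.685] M [ 0.432 -0.226  0.007] pos [ 549.569 -192.743  291.719] [ 3.139 -0.     1.434] t 8.225
```

```bash
echo '[[0, [-3, 0, 0], 0], [0, [-6, 0, 0], 0], [0, [-9, 0, 0], 0], [0, [-12, 0, 0], 0], [0, [-12, 0, 0], 0]]' | python3 shift.py; echo '[[0, [-2, 0, 0], 0], [0, [-4, 0, 0], 0], [0, [-6, 0, 0], 0], [0, [-8, 0, 0], 0], [0, [-8, 0, 0], 0]]' | python3 shift.py;python3 d.py 534.7 -300 291.6 1.436;python3 - <<'E'
from plant import bot, optics, get_obs
from h import *
c=optics.capture("scene");a=c["color"][150:310,150:350,::-1];cv2.imwrite("pics/s4.png",cv2.resize(a,(750,600),interpolation=2))
E
```

```text
time: 8.85
tool_pos: [548.0, -204.3, 291.8]
tcp_rot: [3.139, -0.001, 1.435]
contact_force: [1.0, 5.9, 7.6]
grip_width: 8.1
finger_force: 30.0
time: 9.48
tool_pos: [546.9, -211.9, 291.6]
tcp_rot: [3.139, -0.001, 1.435]
contact_force: [0.8, 8.2, 7.3]
grip_width: 7.8
finger_force: 30.0
d [-88.976  -0.147  -0.042] turn -0.0011764636719471255 F [0.8   8.159 7.316] M [ 0.839 -0.235 -0.013] pos [ 546.907 -211.865  291.649] [ 3.139 -0.001  1.435] t 9.475
```

View pics/s4.png

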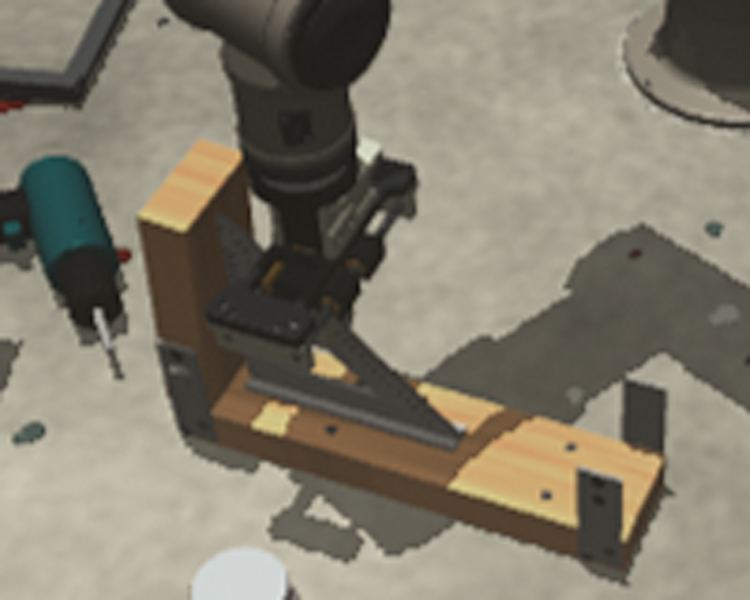

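The square is flat on the plate with its apex at the stud, near (225,225), and a small gap remains at the heel, near (245,385). I'll press on in small steps.

```bash
echo '[[0, [-1, 0, 0.3], 0], [0, [-2, 0, 0.5], 0], [0, [-3, 0, 0.5], 0], [0, [-4, 0, 0.5], 0], [0, [-4, 0, 0.5], 0]]' | python3 shift.py;python3 d.py 534.7 -300 291.6 1.436; echo '[[0, [-1, 0, 0], 0], [0, [-2, 0, 0], 0], [0, [-3, 0, 0], 0], [0, [-3, 0, 0], 0]]' | python3 shift.py;python3 d.py 534.7 -300 291.6 1.436
```

```text
time: 10.15
tool_pos: [546.5, -215.5, 291.6]
tcp_rot: [3.139, -0.001, 1.435]
contact_force: [1.5, 8.6, 10.5]
grip_width: 8.2
finger_force: 30.0
d [-85.345  -0.269  -0.11 ] turn -0.0010926378958133753 F [ 1.477  8.628 10.525] M [ 1.14  -0.234 -0.066] pos [ 546.529 -215.478  291.615] [ 3.139 -0.001  1.435] t 10.15
time: 10.65
tool_pos: [546.1, -218.5, 291.6]
tcp_rot: [3.139, -0.001, 1.435]
contact_force: [1.2, 9.4, 10.0]
grip_width: 8.0
finger_force: 30.0
d [-82.332  -0.3    -0.115] turn -0.0010261002376497075 F [ 1.219  9.43  10.032] M [ 1.179 -0.296 -0.055] pos [ 546.146 -218.467  291.604] [ 3.139 -0.001  1.435] t 10.65
```

Now 1 mm steps, watching for the force to rise at flush contact.

```bash
for i in 1 ; do echo '[[0, [-0.5, 0, 0], 0], [0, [-1, 0, 0], 0], [0, [-1, 0, 0], 0]]' | python3 shift.py; echo '[[0, [-0.5, 0, 0], 0], [0, [-1, 0, 0], 0], [0, [-1, 0, 0], 0]]' | python3 shift.py; echo '[[0, [-0.5, 0, 0], 0], [0, [-1, 0, 0], 0], [0, [-1, 0, 0], 0]]' | python3 shift.py; done | grep -E 'pos|contact'; python3 d.py 534.7 -300 291.6 1.436
```

```text
tool_pos: [546.0, -219.4, 291.6]
contact_force: [1.9, 9.4, 9.3]
tool_pos: [545.9, -220.4, 291.6]
contact_force: [1.1, 9.7, 10.1]
tool_pos: [545.8, -221.3, 291.6]
contact_force: [1.7, 9.6, 10.0]
d [-79.428  -0.3    -0.105] turn -0.001029574621491669 F [1.699 9.584 9.955] M [ 1.156 -0.264  0.041] pos [ 545.752 -221.344  291.619] [ 3.139 -0.002  1.435] t 11.775
```

```bash
(echo '[[0, [-0.5, 0, 0], 0], [0, [-1, 0, 0], 0], [0, [-1, 0, 0], 0]]' | python3 shift.py; echo '[[0, [-0.5, 0, 0], 0], [0, [-1, 0, 0], 0], [0, [-1, 0, 0], 0]]' | python3 shift.py) | grep -E 'pos|contact'; python3 d.py 534.7 -300 291.6 1.436;python3 - <<'E'
from plant import bot, optics, get_obs
from h import *
for n in("scene","top","wrist"):
    c=optics.capture(n);cv2.imwrite(f"pics/{n}5.png",c["color"][:,:,::-1])
a=cv2.imread("pics/scene5.png")[170:270,180:300];b=cv2.imread("pics/top5.png")[225:275,385:445]
a=cv2.resize(a,(720,600),interpolation=2); cv2.imwrite("pics/m5.png",a)
E
```

```text
tool_pos: [545.6, -222.3, 291.6]
contact_force: [1.9, 9.8, 10.2]
tool_pos: [545.6, -222.6, 291.6]
contact_force: [2.6, 13.3, 10.8]
d [-78.18   -0.317  -0.202] turn -0.0008364755711776084 F [ 2.609 13.32  10.819] M [ 1.731 -0.413 -0.019] pos [ 545.586 -222.58   291.64 ] [ 3.139 -0.003  1.435] t 12.525
```

View pics/m5.png

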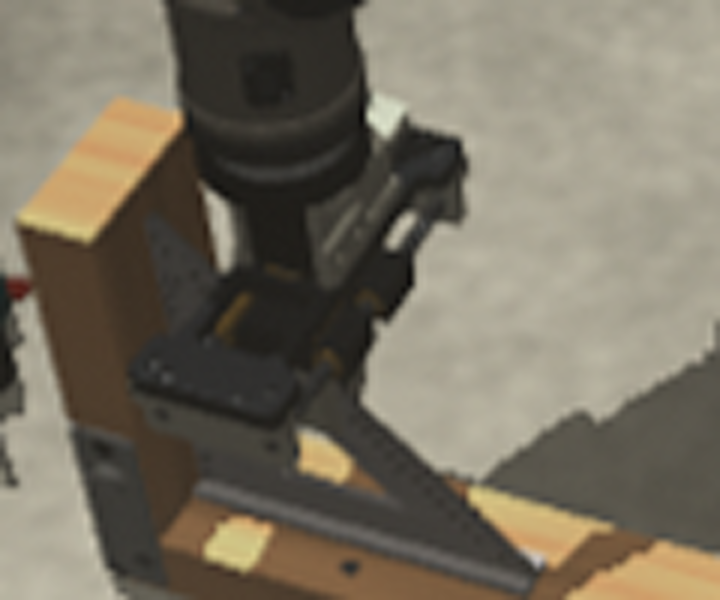

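The force now rises sharply, 3.5 N in a step that moved only 0.3 mm, at the expected corner. That is flush contact. I'll add a small hold push and check the stud's lean.

```bash
echo '[[0, [-0.3, 0, 0.2], 0], [0, [-0.6, 0, 0.4], 0], [0, [-0.6, 0, 0.4], 0], [0, [-0.6, 0, 0.4], 0]]' | python3 shift.py; python3 d.py 534.7 -300 291.6 1.436
python3 - <<'E'
from plant import bot, optics, get_obs
from h import *
np.set_printoptions(precision=2,suppress=True)
c=optics.capture("scene");s=c["color"]
# vertical edges of the stud's x+ face in the scene view: subpixel columns per row
g=cv2.GaussianBlur(cv2.cvtColor(s,cv2.COLOR_RGB2GRAY),(3,3),0).astype(float)
ax=np.array([np.cos(.1345),-np.sin(.1345)]);ay=np.array([np.sin(.1345),np.cos(.1345)])
C=np.array([534.7,-300])
def P(a,b,z): return proj('scene',[*(C+a*ax+b*ay),z])
# predicted edges if square
for nm,b in (("outer",-38),("inner",0)):
    print(nm,[P(44.5,b,z).round(1).tolist() for z in (241,180,130)])
hsv=cv2.cvtColor(s,cv2.COLOR_RGB2HSV);m=cv2.inRange(hsv,(5,70,30),(35,255,255))
E=[]
for r in range(212,239,2):
    x=np.where(m[r,170:212])[0]+170; E.append((r,x.min()))
E=np.array(E);k=np.polyfit(E[:,0],E[:,1],1);print(E.tolist(),"slope px/row",k[0])
for th in(-.03,0,.03,.1):
    q=[]
    for z in(225,150):
        h=z-83; b0=-38
        # outer edge point rotated about bolt (b=-19,z=83)
        bb=-19+(-19)*np.cos(th)+h*np.sin(th); zz=83+h*np.cos(th)+19*np.sin(th)
        q.append(P(44.5,bb,zz))
    d=q[0]-q[1]; print(th,d[0]/d[1],q)
a=cv2.resize(s[195:255,170:230,::-1],(600,600),interpolation=cv2.INTER_NEAREST);cv2.imwrite("pics/z6.png",a)
E
```

```text
time: 13.18
tool_pos: [545.6, -222.7, 291.6]
tcp_rot: [3.139, -0.004, 1.435]
contact_force: [1.4, 16.3, 13.3]
grip_width: 7.9
finger_force: 30.0
d [-78.014  -0.315  -0.293] turn -0.0007489012470598411 F [ 1.399 16.313 13.287] M [ 2.23  -0.317 -0.007] pos [ 545.555 -222.743  291.606] [ 3.139 -0.004  1.435] t 13.175
outer [[182.9, 205.9], [187.2, 222.2], [190.5, 234.8]]
inner [[195.5, 209.4], [199.4, 225.8], [202.3, 238.4]]
[[212, 184], [214, 185], [216, 181], [218, 181], [220, 187], [222, 187], [224, 187], [226, 188], [228, 189], [230, 189], [232, 190], [234, 190], [236, 191], [238, 191]] slope px/row 0.3494505494505492
-0.03 0.29670898056220757 [array([182.72, 210.04]), array([188.59, 229.83])]
0 0.26131083334582095 [array([184.05, 210.26]), array([189.18, 229.87])]
0.03 0.22507086837037865 [array([185.41, 210.52]), array([189.77, 229.92])]
0.1 0.13667166526233812 [array([188.63, 211.27]), array([191.21, 230.11])]
```

View pics/z6.png

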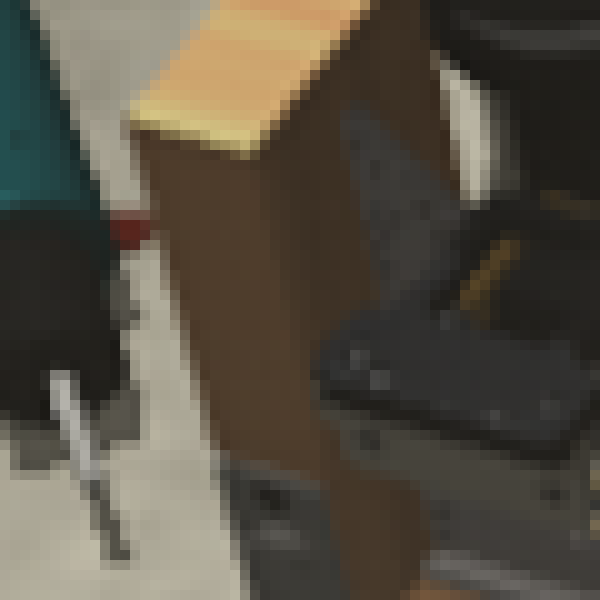

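The stud's outer edge in the zoom runs from (135,125) to (220,450), a slope of 0.26, which matches zero lean (0.261). Last, I'll check the square's apex and edge against the stud plane.

```bash
python3 - <<'E'
from h import *
ax=np.array([np.cos(.1345),-np.sin(.1345)]);ay=np.array([np.sin(.1345),np.cos(.1345)]);C=np.array([534.7,-300])
P=lambda a,b,z:proj('scene',[*(C+a*ax+b*ay),z])
print("upright, near face",P(4,0,218).round(1),P(4,0,140).round(1),"far",P(-4,0,218).round(1),P(-4,0,140).round(1),"heel",P(12,0,38),P(12,0,44),"toe",P(12,180,38),P(12,180,44))
s=cv2.imread("pics/scene5.png")[255:285,195:285]
from plant import bot, optics, get_obs
c=optics.capture("scene")["color"][:,:,::-1]; cv2.imwrite("pics/f7.png",cv2.resize(c[200:280,190:290],(750,600),interpolation=cv2.INTER_NEAREST))
E
python3 d.py 534.7 -300 291.6 1.436
```

```text
upright, near face [204.6 206. ] [209.  226.2] far [206.  204.1] [210.3 224.4] heel [212.87795592 252.17149852] [212.57998035 250.82493115] toe [268.09556629 269.0546351 ] [267.95998153 267.71828594]
d [-78.027  -0.319  -0.278] turn -0.0007439355713017015 F [ 1.47  17.101 13.688] M [ 2.172 -0.302 -0.006] pos [ 545.56  -222.732  291.62 ] [ 3.139 -0.004  1.435] t 13.275
```

View pics/f7.png

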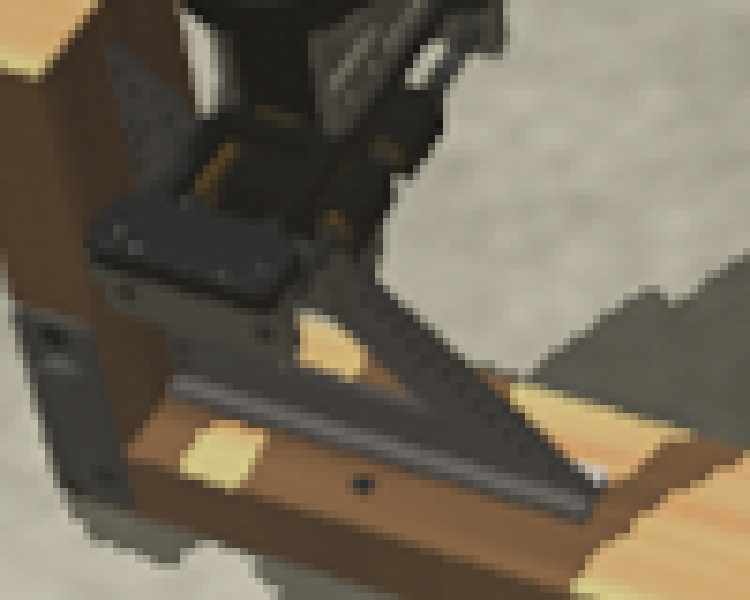

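The apex is at (204.4,206), the heel at (212.4,252.7) and the toe at (268.7,269.6). All three are within a pixel of where they should be with the square flat and flush, so I'm handing in.

```bash
python3 -c "
from plant import bot, optics, get_obs
print(bot.close_job())"
```

```text
the job is handed in; nothing more can be done
None
```

I handed the job in at about 13.3 s. The square is still gripped, flat on the plate and flush against the stud, with about 17 N towards the stud and 14 N down. In the last camera views the stud stands square to the plate, and the square's apex, heel and toe are all within a pixel of where they should be.

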